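# Check the closed gap of the toggle vice with the taper gauge

## Robot

A 7-joint arm with a two-finger parallel gripper is mounted at the origin on a cart in front of the work surface, level with it; the furniture and walls round the work are solid. World frame = base frame: x ahead of the robot, y to its left, z up, the work surface at z = 0. Lengths are in m, angles in rad, forces in N, time in s.
With the tool pointing down it reaches from about 0.4 to 0.9 m from the base axis. Payload 5.5 kg.
Tool frame: the origin (TCP) lies on the centre line of the jaws, within the pads' length; the fingertips stand 14 mm ahead of it and the grasp point (between the pads) lies 5 mm behind it (tip_reach is the distance from the TCP to the fingertips, in m); z points along the fingers, y is the direction in which the jaws open and shut (so a half turn about z gives the same grasp; the last joint's range is limited). The gripper opens to 92 mm and grips with 3 to 60 N. Pads are 19 mm wide; open, the fingers measure 130 mm over their backs; the gripper's body (75 mm by 190 mm) begins 47 mm behind the grasp point.
Start: joints at [1.541, 0.501, -0.427, 1.55, 0.221, 1.138, -0.21], TCP at [0.188, -0.622, 0.241] pointing down, gripper open.
Joint ranges: [-2.88, 2.88], [-0.31, 2.03], [-1.54, 1.56], [0.2, 2.42], [-1.41, 4.55], [0.19, 2.02], [-2.57, 2.57]. Speed limits (rad/s): [2.57, 2.57, 3.14, 3.14, 3.14, 3.14, 3.14].

## Interface

Orientations are given as a unit quaternion [x, y, z, w].
In Python, from rig import * gives the robot as it stands.
- The arm moves only by the tool servo_tool, never from a script. Its argument "targets" is a list that holds one entry, the list of rows, each a list of 4 numbers: the shift along the world's x, y, z in cm, then the turn about the world's z in rad. In form: [[[tx, ty, tz, roll], ...]]. A call has 1 to 8 rows; each row is the pose to reach, as a shift and turn from the pose measured when the call began; what a row does not reach only later rows make up. A row lasts 1/12 s, in which the tool goes at most 41.7 mm and 7.16 degrees, less where a joint would pass 70% of its speed; a pose out of reach is approached as far as the arm can. A call with a gripper value outside its range is refused whole. "fingers" is the closure, from 0 (fully open) to 1 (shut), set as the call begins (left out, the last holds). The fingers move at their own pace and stop on an object; the grip force is fixed at half the most. Time passes only in rows, so rows that repeat a pose let the fingers close. It gives the time, the measured TCP pose, the force and the opening at its end, in the units of the state.
- get_obs(): the state, without advancing time (a new reading comes with each control period).
- get_image(name): name is "scene" or "top" or "wrist"; returns a dict with "img" (384x512x3 uint8, red, green, blue), "range_z" (384x512 float32, m along the optical axis (not along the pixel's ray), 0 where there is no reading), "fx", "fy", "cx", "cy" (pixels), "R" (3x3) and "t" (3): a world point X has camera coordinates R X + t; the wrist camera has in their place "T_tool_cam" (4x4, takes a point from camera to tool coordinates, whose origin is the TCP and whose axes are the flange's). Camera axes: x right, y down, z forward; pixel columns grow to the right and rows downward; lengths in m; the calibration is good to about 2 mm. A picture is of the moment at which its call begins: read the wrist's pose just before it.
- job_done(): hands the job in, once; it reports no verdict.
The state is a dict: "time": time; "joints": joint angles; "qvel": joint speeds; "joint_efforts": joint torques, N m; "ee_pos": TCP position; "ee_rot": TCP orientation; "contact_force": force on the tool from outside, world axes, zero at the start; "torque": the same for the moment, N m; "gripper_width": finger opening in m.
Only numpy, scipy, OpenCV 4.12 (cv2) and the standard library are available. Lean on these libraries where they do the work, as an engineer would, in place of code of your own. Each camera call takes 0.05 s, during which the arm holds its last target.

## Task

Swing the toggle lever of the small vice over centre to its outer stop, so that the vice is closed and locked. Then take the taper gauge (flat-sided handle on an oblong brass guard, not the round plug gauge) out of the wooden rack and slide it blade down between the two steel jaws until it drags snugly on both of them, without forcing it, and finish still gripping it upright at that depth. Leave the plug gauge, the loupe, the round tin and the little black block where they are.

Things in the scene. Friction and masses are not known exactly. Their poses are not given: they have to be found in the camera images.
- vice: grey base plate of the toggle vice, bolted to the bench: 66 x 166 x 10 mm; origin on the bench surface, roughly under the gap between the jaws; the jaws open and close along its y axis, the fixed jaw on its -y side, the moving jaw and then the lever's fork on its +y side (plate from y = -53 to +113 mm); x runs along the gap; z up. The fork's top is 55 mm above the bench.
- lever_pivot (a point): centre of the lever's hinge pin, 46 mm above the bench, at x = 0, y = +78 mm of the vice; the hinge pin lies along the vice's x
- lever_tip (a point): outer end of the lever on its centre line, 65 mm from the pivot; the lever is a steel rod 9 mm thick with a round black rubber grip, 16 mm thick, over its outer 31 mm, rounded 8 mm beyond this point. Open, it leans 0.85 rad from upright towards the jaws (-y of the vice), with its tip over the moving jaw; closed, 0.75 rad from upright away from the jaws (+y).
- clamp (a joint): angle of the toggle lever: 0 open (leaning towards the jaws), upright at 0.85, dead centre at 1.35, closed and locked at its stop at 1.6. A spring swings it back open if it is let go before dead centre; beyond it stays closed by itself. Some 2 to 6 N on the grip swings it. It pulls the moving jaw about 11.8 mm towards the fixed jaw.
- fixed_jaw_mouth (a point): middle of the fixed jaw's face at the height of the jaw tops, 60 mm above the bench. The steel jaw is 42 mm wide (x of the vice) and 32 mm deep (-y). Its upper edge at the gap is chamfered 5 mm by 45 degrees; the face below is upright, down to the base plate (10 mm above the bench). The jaw is set anew each time and never moves in use.
- moving_jaw_mouth (a point): the same point of the moving jaw, a steel block 42 mm wide and 26 mm deep (+y), with the same chamfer. With the lever closed the faces stand 4.5 to 6.5 mm apart; open, about 11.8 mm more. The middle of the gap is half-way between this point and fixed_jaw_mouth.
- gauge_grip (a point): centre of the taper gauge's handle: dark wood, 20 mm wide (its x) x 14 mm (its y) x 44 mm tall, sides flat; z up along the gauge. In the rack it is 82 mm above the bench. A brass guard 28 x 18 x 4 mm lies under the handle, with its underside 26 mm below this point. The gauge weighs about 80 g.
- gauge_tip (a point): middle of the lower end of the taper gauge's steel blade, 76 mm below gauge_grip. The blade is 18 mm wide (x) and 50 mm long; its thickness (y) grows evenly from 2 mm at the tip to 9.1 mm at the guard (1 mm for each 7 mm). In the closed vice it comes to drag on the lower edges of the chamfers with its tip 17 to 37 mm below them (a little deeper the harder it is pressed), that is 18 to 38 mm above the bench.
- plug_grip (a point): centre of the round handle (16 mm diameter, 44 mm tall) of the plug gauge, on a round brass guard 24 mm across, which stands in the other slot of the rack: leave it
- rack: light wooden rack fixed to the bench, 50 (x) x 100 (y) x 56 mm tall, origin under its centre; two slots at y = -24 and +24 mm, each 21 x 12 mm, 53 mm deep; each gauge stands upright in one of them on its brass guard, the taper gauge's axes along the rack's; which gauge stands in which slot varies
- loupe: small folding loupe, 26 x 64 x 15 mm, on the bench: leave it
- flux_tin: round green tin, 73 mm across, 28 mm tall: leave it
- black_block: small black block, 22 x 42 x 16 mm: leave it

How it is judged:
By the outcome, as a careful person would: the job done as asked, in the order asked, and still so for the second after the job is handed in, while the arm keeps its last pose, push and grip.
It also fails if it takes over 54 s, if anything falls off the work surface, if the arm or the gripper's body presses on something with over 40 N, if the wrist force passes 120 N, or if a joint passes its speed limit or range.

## Working session

There is one attempt and no reset: what is moved stays moved. The work goes in short steps, Python scripts to look and compute and a tool call to move; the robot and the scene stay as the last step left them, time stands still between calls to the robot, and variables do not carry over. Pictures are saved under pics/ and viewed, and the job is handed in when it is done.

Besides the shell and the picture viewer there is one more tool, called after "Request:" by a JSON object that holds its "name" and its "arguments", one argument or row to a line. servo_tool: Moves the arm, as the interface text tells. Its arguments: {"type":"object","properties":{"targets":{"type":"array","items":{"type":"array","items":{"type":"array","items":{"type":"number"}}}},"fingers":{"type":"number"}},"required":["targets"]}

```bash
mkdir -p pics; ls
python3 - <<'E'
from rig import *
import cv2,numpy as np
o=get_obs(); print({k:np.round(v,3).tolist() for k,v in o.items()})
for n in ["scene","top","wrist"]:
    d=get_image(n); cv2.imwrite(f"pics/{n}0.png",d["img"][:,:,::-1]); np.savez(f"pics/{n}0.npz",**d)
    print(n,d["fx"],d["cx"],d["cy"],[ (k,np.round(d[k],3).tolist()) for k in d if k in("R","t","T_tool_cam")])
E
```

```text
pics
{'time': 0.0, 'joints': [1.541, 0.502, -0.427, 1.551, 0.221, 1.138, -0.21], 'qvel': [0.0, -0.002, -0.003, 0.002, 0.001, 0.001, -0.001], 'joint_efforts': [-0.0, -56.659, -5.817, -27.91, -0.069, 0.031, 0.0], 'ee_pos': [0.187, -0.622, 0.24], 'ee_rot': [0.989, 0.146, -0.0, -0.001], 'contact_force': [0.533, -0.133, 0.314], 'torque': [0.008, -0.064, 0.039], 'gripper_width': 0.092}
scene 483.55795597154014 255.49028935729433 187.22454764944226 [('R', [[-0.535, -0.845, -0.01], [-0.598, 0.387, -0.702], [0.597, -0.37, -0.712]]), ('t', [0.123, 0.425, 0.551])]
top 392.62785886552587 255.8817726912015 191.87537902027918 [('R', [[0.145, -0.989, 0.006], [-0.967, -0.143, -0.213], [0.212, 0.025, -0.977]]), ('t', [-0.246, 0.479, 0.838])]
wrist 318.3793513990782 258.92685710257456 189.55509108311983 [('T_tool_cam', [[0.001, -0.966, -0.26, 0.069], [1.0, 0.001, 0.001, -0.001], [-0.001, -0.26, 0.966, -0.144], [0.0, 0.0, 0.0, 1.0]])]
```

View pics/scene0.png

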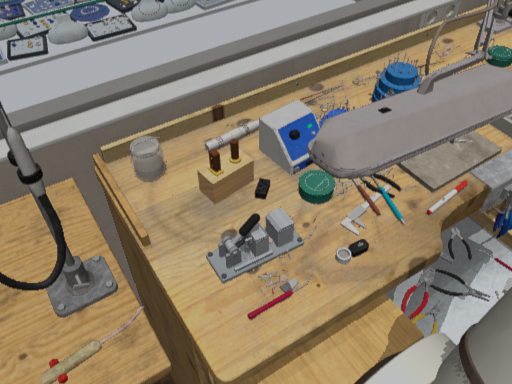

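View pics/top0.png

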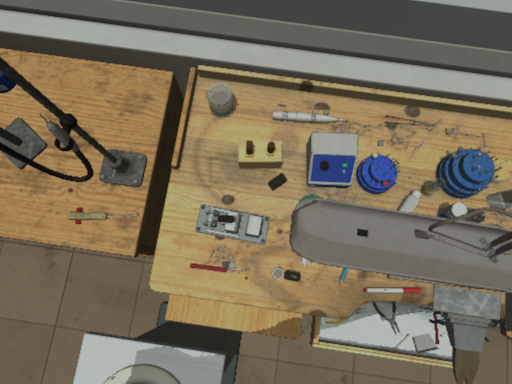

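View pics/wrist0.png

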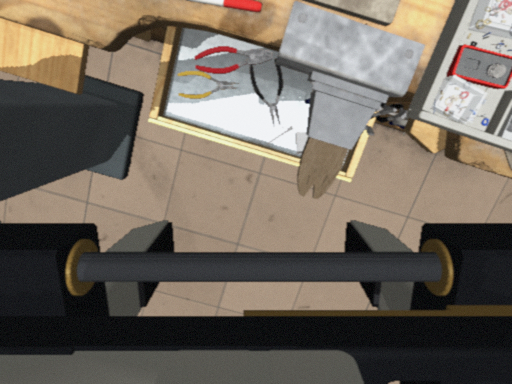

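```bash
cat > h.py <<'E'
import numpy as np,cv2
def load(n): return dict(np.load(f"pics/{n}.npz"))
def cloud(d,T=None):
    z=d["range_z"].astype(float);v,u=np.mgrid[:z.shape[0],:z.shape[1]]
    P=np.stack([(u-d["cx"])/d["fx"]*z,(v-d["cy"])/d["fy"]*z,z],-1)
    if T is None: W=(P-d["t"])@d["R"]
    else: W=P@T[:3,:3].T+T[:3,3]
    W[z<=0]=np.nan; return W
def ray(d,u,v,h):
    r=np.array([(u-d["cx"])/d["fx"],(v-d["cy"])/d["fy"],1.0]); o=-d["R"].T@d["t"]; r=d["R"].T@r
    return o+r*(h-o[2])/r[2]
E
python3 - <<'E'
from h import *
for n,(a,b,c,e) in {"scene":(120,290,190,320),"top":(130,250,180,340)}.items():
    d=load(n+"0");im=d["img"][a:b,c-0:c+ (e-c)][:,:,::-1]
    if n=="scene": im=d["img"][130:290,190:380][:,:,::-1]
    else: im=d["img"][130:290,185:345][:,:,::-1]
    cv2.imwrite(f"pics/{n}0z.png",cv2.resize(im,None,fx=4 if n=="scene" else 3.7,fy=4 if n=="scene" else 3.7,interpolation=cv2.INTER_CUBIC)[:600])
d=load("top0");W=cloud(d)
for p in [(250,148),(271,148),(278,182),(227,218),(257,225),(205,215),(330,240),(362,232),(260,155),(225,180),(333,170),(221,98),(300,117),(293,275)]:
    print(p,np.round(W[p[1],p[0]],3))
d=load("scene0");W=cloud(d)
for p in [(214,155),(235,145),(262,188),(250,222),(280,228),(245,260),(360,150)]:
    print(p,np.round(W[p[1],p[0]],3))
E
```

```text
(250, 148) [ 0.595 -0.148  0.102]
(271, 148) [ 0.603 -0.194  0.098]
(278, 182) [ 0.549 -0.221  0.017]
(227, 218) [ 0.435 -0.123  0.097]
(257, 225) [ 0.435 -0.187  0.06 ]
(205, 215) [ 0.447 -0.063  0.011]
(330, 240) [ 0.407 -0.323  0.214]
(362, 232) [ 0.43  -0.379  0.213]
(260, 155) [ 0.597 -0.171  0.056]
(225, 180) [ 0.54  -0.094 -0.   ]
(333, 170) [ 0.584 -0.34   0.064]
(221, 98) [ 0.714 -0.062  0.076]
(300, 117) [ 0.717 -0.253  0.024]
(293, 275) [ 0.34  -0.284  0.017]
(214, 155) [ 0.597 -0.144  0.102]
(235, 145) [ 0.603 -0.192  0.099]
(262, 188) [ 0.549 -0.217  0.016]
(250, 222) [ 0.435 -0.121  0.087]
(280, 228) [ 0.415 -0.168  0.06 ]
(245, 260) [ 0.424 -0.102  0.009]
(360, 150) [ 0.392 -0.3    0.189]
```

```bash
ls pics
```

```text
scene0.npz
scene0.png
scene0z.png
top0.npz
top0.png
top0z.png
wrist0.npz
wrist0.png
```

View pics/scene0z.png

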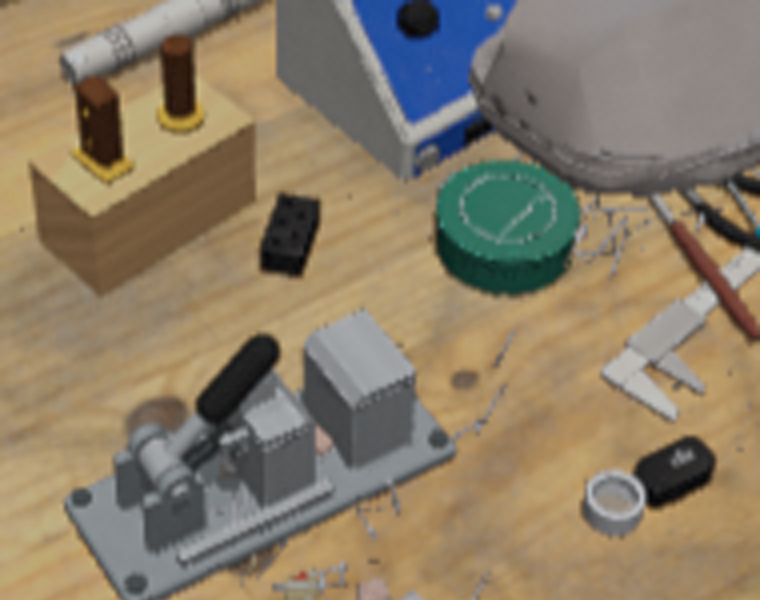

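View pics/top0z.png

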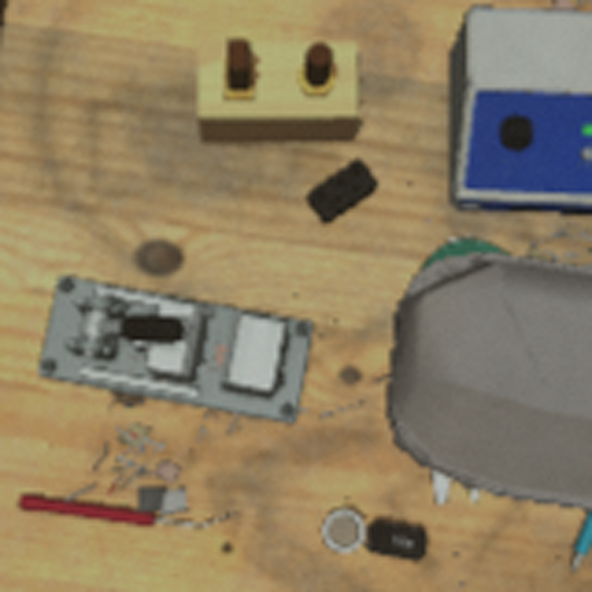

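```bash
cat > m.py <<'E'
from h import *
A=[]
for n in("top0","scene0"):
    d=load(n);W=cloud(d).reshape(-1,3);W=W[np.isfinite(W[:,0])];A.append(W)
    S=W[(W[:,0]>.37)&(W[:,0]<.50)&(W[:,1]>-.27)&(W[:,1]<-.02)]
    V=S[(S[:,2]>.006)]
    print(n,"plate",len(V),cv2.minAreaRect((V[:,:2]*1000).astype(np.float32)))
    J=S[(S[:,2]>.0575)&(S[:,2]<.0625)]
    for nm,m in(("fix",J[:,1]<-.165),("mov",J[:,1]>=-.165)):
        if m.sum()>5: print(nm,m.sum(),cv2.minAreaRect((J[m][:,:2]*1000).astype(np.float32)),np.median(J[m],0))
    T=S[S[:,2]>.065]
    if len(T): print("lever",len(T),T[T[:,1].argmin()],T[T[:,2].argmax()],np.median(T,0))
    S=W[(W[:,0]>.54)&(W[:,0]<.66)&(W[:,1]>-.25)&(W[:,1]<-.09)]
    R=S[(S[:,2]>.053)&(S[:,2]<.0585)];print("rack top",cv2.minAreaRect((R[:,:2]*1000).astype(np.float32)),np.median(R[:,2]))
    for nm,m in(("L",S[:,1]>-.17),("R",S[:,1]<=-.17)):
        H=S[m&(S[:,2]>.065)];print("handle",nm,len(H),H.min(0),H.max(0),cv2.minAreaRect((H[:,:2]*1000).astype(np.float32)))
        H=S[m&(S[:,2]>.099)];print(" top",len(H),H.mean(0),H.min(0),H.max(0))
W=np.vstack(A)
# height map of tall stuff
m=W[:,2]>.12
import collections
g=collections.defaultdict(float)
for p in W[m]: g[(round(p[0]*10),round(p[1]*10))]=max(g[(round(p[0]*10),round(p[1]*10))],p[2])
for x in range(11,-2,-1): print(x/10,[f"{g.get((x,y),0):.2f}" for y in range(5,-9,-1)])
E
python3 m.py
```

```text
top0 plate 2514 ((423.4337158203125, -158.07943725585938), (108.22565460205078, 227.76731872558594), 2.9695661067962646)
fix 199 ((434.3936462402344, -179.2608642578125), (28.50224494934082, 41.99112319946289), 89.96761322021484) [ 0.43508416 -0.1788556   0.06086376]
mov 170 ((436.89630126953125, -122.74855041503906), (85.17243957519531, 42.14096450805664), 87.04850006103516) [ 0.43190352 -0.13257678  0.06037221]
lever 603 [ 0.4643159  -0.26999544  0.18987167] [ 0.42035577 -0.26825613  0.20164312] [ 0.43210612 -0.25959013  0.17085113]
rack top ((606.3394775390625, -168.14935302734375), (49.70351791381836, 99.43629455566406), 8.701897621154785) 0.056598701999335095
handle L 82 [ 0.59240723 -0.15142051  0.06706992] [ 0.61264469 -0.13688139  0.10815701] ((602.6126098632812, -144.590576171875), (20.210643768310547, 13.486932754516602), 6.861679553985596)
 top 51 [ 0.60207612 -0.14362954  0.10447889] [ 0.59246837 -0.15054947  0.09950213] [ 0.61264469 -0.13688139  0.10815701]
handle R 74 [ 0.6020173  -0.19925608  0.06719455] [ 0.61766773 -0.18368617  0.10823854] ((609.5640869140625, -191.4
[... 2314 characters left out ...]
4 ['0.00', '0.00', '0.00', '0.00', '0.00', '0.00', '0.00', '0.00', '0.22', '0.22', '0.27', '0.30', '0.19', '0.00']
0.3 ['0.00', '0.00', '0.00', '0.00', '0.00', '0.00', '0.00', '0.00', '0.00', '0.00', '0.00', '0.00', '0.00', '0.00']
0.2 ['0.00', '0.00', '0.00', '0.00', '0.00', '0.00', '0.00', '0.00', '0.00', '0.00', '0.00', '0.00', '0.00', '0.00']
0.1 ['0.00', '0.00', '0.00', '0.00', '0.00', '0.41', '0.38', '0.00', '0.00', '0.00', '0.00', '0.00', '0.00', '0.00']
0.0 ['0.00', '0.00', '0.00', '0.00', '0.00', '0.47', '0.46', '0.00', '0.00', '0.00', '0.00', '0.00', '0.00', '0.00']
-0.1 ['0.00', '0.00', '0.00', '0.00', '0.00', '0.00', '0.00', '0.00', '0.00', '0.00', '0.00', '0.00', '0.00', '0.00']
```

```bash
cat > m2.py <<'E'
from h import *
for n in("top0","scene0"):
    d=load(n);W=cloud(d).reshape(-1,3);W=W[np.isfinite(W[:,0])]
    S=W[(W[:,0]>.37)&(W[:,0]<.50)&(W[:,1]>-.25)&(W[:,1]<-.02)&(W[:,2]<.12)]
    for lo,hi in((.006,.014),(.006,.12)):
        V=S[(S[:,2]>lo)&(S[:,2]<hi)]
        P=(V[:,:2]*1000).astype(np.float32)
        r=cv2.minAreaRect(P);print(n,"plate",len(V),r)
    V=S[(S[:,2]>.006)];a=np.deg2rad(6)
    for a in np.deg2rad([-9,-7,-5,-3,3,5,7,9]):
        c=np.array([[np.cos(a),np.sin(a)],[-np.sin(a),np.cos(a)]])@ (V[:,:2].T*1000)
        print(round(np.rad2deg(a)),[np.round(np.percentile(k,[.3,99.7]),1) for k in c])
    for lo,hi in((-.25,-.163),(-.16,-.13)):
      J=S[(S[:,2]>.0575)&(S[:,2]<.0625)&(S[:,1]>lo)&(S[:,1]<hi)]
      print("jaw",len(J),cv2.minAreaRect((J[:,:2]*1000).astype(np.float32)))
    T=S[S[:,2]>.066]; print("lever",len(T),T[:,1].min(),T[:,1].max(),np.median(T,0),T[:,2].max(), [np.round(np.median(T[(T[:,1]>y)&(T[:,1]<=y+.01)],0),3).tolist() for y in np.arange(-.16,-.07,.01)])
E
python3 m2.py 2>/dev/null
```

```text
top0 plate 983 ((418.8992004394531, -146.605224609375), (204.084716796875, 99.83700561523438), 87.8929672241211)
top0 plate 2032 ((418.8992004394531, -146.605224609375), (204.084716796875, 99.83700561523438), 87.8929672241211)
-9 [array([386.5, 490.4]), array([-142.8,   24.9])]
-7 [array([384.2, 485.7]), array([-158.1,    8.8])]
-5 [array([381.8, 481. ]), array([-173. ,   -6.9])]
-3 [array([378.9, 475.5]), array([-187.7,  -22.6])]
3 [array([366. , 466.3]), array([-234.2,  -68. ])]
5 [array([360.9, 463. ]), array([-249.6,  -82.7])]
7 [array([355.5, 459.3]), array([-264.7,  -97.1])]
9 [array([349.6, 455.1]), array([-279.5, -111.1])]
jaw 209 ((434.51800537109375, -178.17495727539062), (29.863548278808594, 42.18010711669922), 88.7654800415039)
jaw 79 ((435.9454345703125, -136.3424530029297), (12.254701614379883, 42.10859298706055), 89.48442077636719)
lever 116 -0.1726367213488888 -0.0955713837867414 [ 0.43565054 -0.11841407  0.08868283] 0.09904678343030829 [[nan, nan, nan], [nan, nan, nan], [0.436, -0.133, 0.095], [0.435, -0.125, 0.094], [0.436, -0.115, 0.087], [0.436, -0.105, 0.078], [0
[... 521 characters left out ...]
8]), array([-231.8,  -69.7])]
5 [array([362.2, 461.7]), array([-245.4,  -84. ])]
7 [array([356.8, 457.9]), array([-259.3,  -98.2])]
9 [array([350.5, 453.5]), array([-272.7, -112.5])]
jaw 311 ((433.92413330078125, -180.22531127929688), (31.90355110168457, 44.50503921508789), 87.2068862915039)
jaw 89 ((431.3554382324219, -135.93258666992188), (11.818201065063477, 32.329715728759766), 89.8840560913086)
lever 241 -0.13793916269022066 -0.09786687092051193 [ 0.43318061 -0.11774205  0.08332143] 0.09834123153354908 [[nan, nan, nan], [nan, nan, nan], [0.433, -0.133, 0.094], [0.432, -0.125, 0.09], [0.433, -0.115, 0.081], [0.435, -0.105, 0.074], [0.436, -0.098, 0.067], [nan, nan, nan], [nan, nan, nan]]
```

```bash
cat > m3.py <<'E'
from h import *
d=load("top0");C=np.array([(62,276),(312,320),(296,420),(40,378)])/3.7+[185,130]
P=np.array([ray(d,*c,.010) for c in C]);print("top",np.round(P*1000,1).tolist())
d2=load("scene0");C=np.array([(66,504),(378,330),(455,450),(132,604)])/4+[190,130]
Q=np.array([ray(d2,*c,.010) for c in C]);print("scene",np.round(Q*1000,1).tolist())
print(np.rad2deg(np.arctan2(*(P[0]-P[1])[:2])),np.rad2deg(np.arctan2(*(P[3]-P[2])[:2])))
# plate mask from cloud: dominant connected component z 6..14 & colour grey
for n in("top0","scene0"):
    d=load(n);W=cloud(d);im=d["img"].astype(int)
    m=(W[...,2]>.006)&(W[...,2]<.12)&(W[...,1]>-.24)&(W[...,0]>.37)&(W[...,0]<.5)&(W[...,1]<-.02)
    m=m&((im.max(-1)-im.min(-1))<30)
    m=cv2.morphologyEx(m.astype(np.uint8),cv2.MORPH_OPEN,np.ones((3,3)))
    k,l,s,_=cv2.connectedComponentsWithStats(m);i=1+s[1:,4].argmax()
    V=W[l==i];r=cv2.minAreaRect((V[:,:2]*1000).astype(np.float32));print(n,len(V),r)
    for nm,lo,hi in(("fix",-.25,-.163),("mov",-.16,-.13)):
      J=W[(l==i)&(W[...,2]>.0575)&(W[...,2]<.0625)&(W[...,1]>lo)&(W[...,1]<hi)]
      a=-.05
      c=np.array([[np.cos(a),np.sin(a)],[-np.sin(a),np.cos(a)]])@(J[:,:2].T*1000)
      print(nm,len(J),cv2.minAreaRect((J[:,:2]*1000).astype(np.float32)),c.min(1),c.max(1))
E
python3 m3.py 2>/dev/null
```

```text
top [[470.3, -50.8, 10.0], [465.4, -212.5, 10.0], [401.4, -211.3, 10.0], [404.1, -48.5, 10.0]]
scene [[466.5, -49.5, 10.0], [476.1, -220.9, 10.0], [399.0, -209.0, 10.0], [406.4, -48.3, 10.0]]
1.7130097264372852 0.9242992531207604
top0 1932 ((436.2221984863281, -129.1199951171875), (164.4100341796875, 65.98143768310547), 87.37054443359375)
fix 209 ((434.51800537109375, -178.17495727539062), (29.863548278808594, 42.18010711669922), 88.7654800415039) [ 421.84440658 -170.98899524] [ 464.25113447 -141.02556296]
mov 79 ((435.9454345703125, -136.3424530029297), (12.254701614379883, 42.10859298706055), 89.48442077636719) [ 421.3851216  -120.28893308] [ 463.35957846 -107.45607789]
scene0 3512 ((434.7803955078125, -130.1495361328125), (166.4197235107422, 67.18354034423828), 87.46358489990234)
fix 306 ((433.92413330078125, -180.22531127929688), (31.90355110168457, 44.50503921508789), 87.2068862915039) [ 420.11972473 -174.24913423] [ 464.65127283 -142.35679382]
mov 89 ((431.3554382324219, -135.93258666992188), (11.818201065063477, 32.329715728759766), 89.8840560913086) [ 421.33211319 -120.83117398] [ 454.03906539 -108.24004739]
```

Request:
{"name": "servo_tool", "arguments": {
  "targets": [
    [[0,0,4,0],[0,0,8,0],[0,0,12,0],[0,0,16,0],[0,0,19,0],[0,0,19,0]]
  ],
  "fingers": 1
}}

```text
time: 0.65
ee_pos: [0.1887, -0.6238, 0.438]
ee_rot: [0.989, 0.146, 0.001, 0.005]
contact_force: [0.5, -0.5, 0.6]
gripper_width: 0.0566
```

Request:
{"name": "servo_tool", "arguments": {
  "targets": [
    [[1.5,3,0,0.1],[3,6,0,0.2],[4.5,9,0,0.3],[6,12,0,0.4],[7.5,15,0,0.5],[9,18,0,0.6],[10.5,21,0,0.7],[12,24,0,0.75]]
  ]
}}

```text
time: 1.32
ee_pos: [0.309, -0.3821, 0.4375]
ee_rot: [0.866, 0.5, 0.003, 0.004]
contact_force: [0.1, -0.8, -0.4]
gripper_width: 0.0031
```

Run:
```python
from rig import *
import cv2,numpy as np
o=get_obs(); print(o["time"],np.round(o["joints"],2),np.round(o["ee_pos"],3),np.round(o["ee_rot"],3))
d=get_image("scene"); cv2.imwrite("pics/s1.png",d["img"][:,:,::-1])
```

```text
1.3167 [ 1.48  0.07 -0.68  1.65  0.04  1.43  0.27] [ 0.309 -0.382  0.437] [0.866 0.5   0.003 0.004]
```

View pics/s1.png

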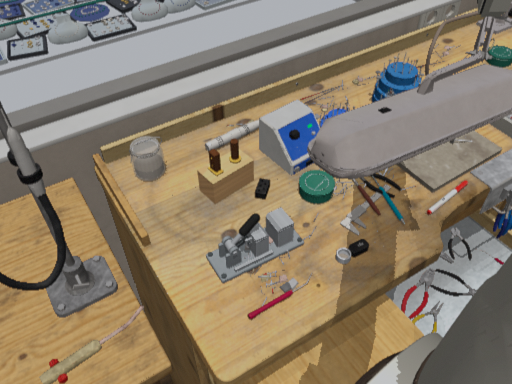

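Request:
{"name": "servo_tool", "arguments": {
  "targets": [
    [[1.8,3.2,0,0.08],[3.6,6.4,0,0.16],[5.4,9.6,0,0.24],[7.2,12.8,0,0.32],[9,16,0,0.4],[10.8,19,0,0.48],[12.5,22.2,0,0.48],[12.5,22.2,0,0.48]]
  ]
}}

```text
time: 2.03
ee_pos: [0.4416, -0.1453, 0.4386]
ee_rot: [0.715, 0.699, 0.006, 0.003]
contact_force: [0.5, 0.1, -0.2]
gripper_width: 0.0003
```

```bash
cat > w.py <<'E'
from rig import *
from h import *
import sys
from scipy.spatial.transform import Rotation as Ro
def wrist(name):
    o=get_obs(); d=get_image("wrist"); 
    T=np.eye(4);T[:3,:3]=Ro.from_quat(o["ee_rot"]).as_matrix();T[:3,3]=o["ee_pos"];T=T@d["T_tool_cam"]
    d["R"]=T[:3,:3].T;d["t"]=-T[:3,:3].T@T[:3,3]
    np.savez(f"pics/{name}.npz",**d);cv2.imwrite(f"pics/{name}.png",d["img"][:,:,::-1]);return o,d
def cam(n,name):
    d=get_image(n);np.savez(f"pics/{name}.npz",**d);cv2.imwrite(f"pics/{name}.png",d["img"][:,:,::-1]);return d
def st():
    o=get_obs();q=o["ee_rot"];print("t",round(o["time"],2),"p",np.round(np.array(o["ee_pos"])*1000,1),"yaw",round(2*np.arctan2(q[1],q[0]),4),"q",np.round(q,4),"F",np.round(o["contact_force"],2),"M",np.round(o["torque"],2),"w",round(o["gripper_width"],4),"j",np.round(o["joints"],2))
    return o
E
python3 - <<'E'
from w import *
st(); wrist("w1")
E
```

```text
t 2.03 p [ 441.6 -145.3  438.6] yaw 1.5489 q [0.7148 0.6993 0.0058 0.0029] F [ 0.52  0.12 -0.15] M [ 0.06 -0.11  0.01] w 0.0003 j [ 1.22  0.02 -0.96  1.69  0.01  1.42  0.24]
```

View pics/w1.png

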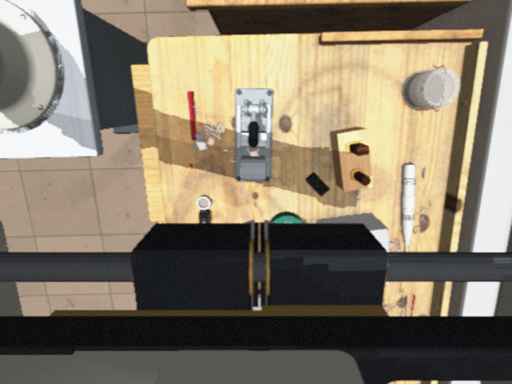

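Request:
{"name": "servo_tool", "arguments": {
  "targets": [
    [[-0.4,-0.7,-3.5,-0.02],[-0.8,-1.5,-7,-0.02],[-0.8,-1.5,-11,-0.02],[-0.8,-1.5,-15,-0.02],[-0.8,-1.5,-19,-0.02],[-0.8,-1.5,-22,-0.02],[-0.8,-1.5,-24,-0.02],[-0.8,-1.5,-24,-0.02]]
  ]
}}

```text
time: 2.75
ee_pos: [0.4283, -0.1638, 0.194]
ee_rot: [0.723, 0.69, 0.004, -0.001]
contact_force: [-0.2, -0.2, -0.1]
gripper_width: 0.0003
```

Run:
```python
from w import *
st(); wrist("w2"); cam("scene","s2")
```

```text
t 2.75 p [ 428.3 -163.8  194. ] yaw 1.5243 q [ 0.7234  0.6905  0.0036 -0.0013] F [-0.19 -0.18 -0.09] M [-0.   -0.08  0.02] w 0.0003 j [ 1.1   0.3  -0.9   2.05  0.28  0.92  0.  ]
```

View pics/w2.png

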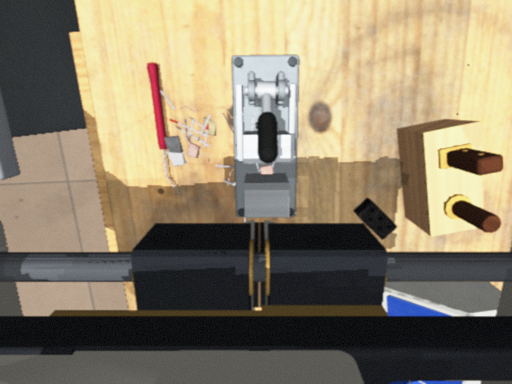

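View pics/s2.png

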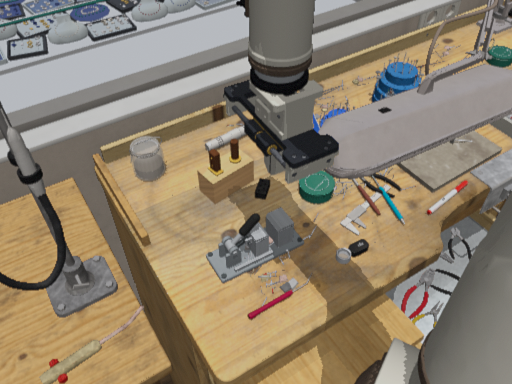

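```bash
cat > m4.py <<'E'
from h import *
import sys
n=sys.argv[1]
d=load(n);W=cloud(d);im=d["img"].astype(int)
m=(W[...,2]>.006)&(W[...,2]<.13)&(W[...,1]>-.24)&(W[...,0]>.37)&(W[...,0]<.5)&(W[...,1]<-.01)
m=m&((im.max(-1)-im.min(-1))<30)
m=cv2.morphologyEx(m.astype(np.uint8),cv2.MORPH_OPEN,np.ones((3,3)))
k,l,s,_=cv2.connectedComponentsWithStats(m);i=1+s[1:,4].argmax()
V=W[l==i];r=cv2.minAreaRect((V[:,:2]*1000).astype(np.float32));print(n,len(V),r, np.median(V[(V[:,2]<.014)][:,2]))
T=W[(W[...,2]>.066)&(W[...,0]>.4)&(W[...,0]<.47)&(W[...,1]>-.2)&(W[...,1]<-.0)];print("lever",T.min(0),T.max(0))
S=W[(W[...,0]>.54)&(W[...,0]<.66)&(W[...,1]>-.25)&(W[...,1]<-.09)]
R=S[(S[:,2]>.053)&(S[:,2]<.0585)];print("rack top",cv2.minAreaRect((R[:,:2]*1000).astype(np.float32)),np.median(R[:,2]))
H=S[(S[:,1]>-.17)&(S[:,2]>.099)]
if len(H):print(" htop",len(H),H.mean(0),cv2.minAreaRect((H[:,:2]*1000).astype(np.float32)))
E
python3 m4.py w2 2>/dev/null;python3 m4.py w1 2>/dev/null
```

```text
w2 10142 ((435.9678955078125, -129.05538940429688), (164.56674194335938, 66.00922393798828), 87.80949401855469) 0.009524750233897233
lever [ 0.40000238 -0.17278143  0.06602028] [ 0.46999961 -0.09775282  0.29725243]
rack top ((606.1306762695312, -168.84527587890625), (51.396812438964844, 100.75756072998047), 8.781584739685059) 0.05567629412170562
 htop 516 [ 0.60076077 -0.14428787  0.10288305] ((602.0135498046875, -144.57408142089844), (20.607881546020508, 14.436973571777344), 11.266219139099121)
w1 3329 ((436.4731750488281, -128.99960327148438), (164.21435546875, 64.74087524414062), 87.68211364746094) 0.00949564036123489
lever [ 0.4000019  -0.15397201  0.06656496] [ 0.46999985 -0.09800861  0.54174792]
rack top ((606.0361938476562, -168.74310302734375), (50.88191604614258, 100.1649169921875), 8.717164039611816) 0.0556469139115755
 htop 119 [ 0.60154034 -0.14464917  0.10294476] ((601.5810546875, -145.0892333984375), (19.10932159423828, 13.825909614562988), 7.763822078704834)
```

Request:
{"name": "servo_tool", "arguments": {
  "targets": [
    [[0.3,0,-3,0],[0.6,0,-6,0],[0.7,0,-8.5,0],[0.7,0,-10,0],[0.7,0,-10,0],[0.7,0,-10,0]]
  ]
}}

```text
time: 3.35
ee_pos: [0.4397, -0.1648, 0.0993]
ee_rot: [0.723, 0.691, 0.005, 0.003]
contact_force: [0.8, -0.2, 0.9]
gripper_width: 0.0008
```

Run:
```python
from w import *
st(); cam("scene","s3")
```

```text
t 3.35 p [ 439.7 -164.8   99.3] yaw 1.5246 q [0.7233 0.6906 0.005  0.0026] F [ 0.78 -0.18  0.85] M [-0.02 -0.14  0.01] w 0.0008 j [ 0.96  0.47 -0.78  2.1   0.48  0.74 -0.17]
```

View pics/s3.png

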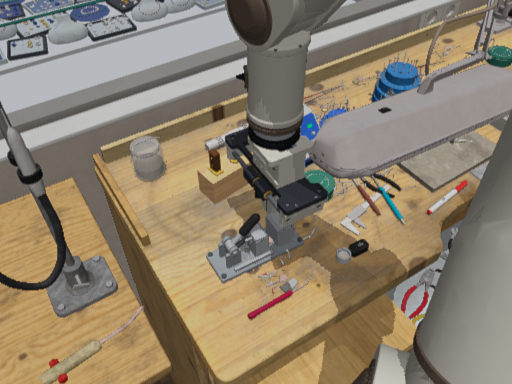

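Request:
{"name": "servo_tool", "arguments": {
  "targets": [
    [[-0.2,0.8,-0.3,0],[-0.3,1.6,-0.3,0],[-0.3,2.4,-0.3,0],[-0.3,3.2,-0.3,0],[-0.3,4,-0.3,0],[-0.2,4.8,-0.3,0],[-0.2,5.6,-0.3,0],[-0.2,6.4,-0.3,0]]
  ]
}}

```text
time: 4.07
ee_pos: [0.4385, -0.1005, 0.0976]
ee_rot: [0.723, 0.691, 0.005, 0.004]
contact_force: [-0.8, -1.9, 1.6]
gripper_width: 0.0001
```

Run:
```python
from w import *
st();
```

```text
t 4.07 p [ 438.5 -100.5   97.6] yaw 1.5245 q [0.7233 0.6905 0.0053 0.0041] F [-0.79 -1.94  1.59] M [-0.61 -0.04 -0.01] w 0.0001 j [ 0.84  0.44 -0.79  2.15  0.48  0.71 -0.32]
```

Request:
{"name": "servo_tool", "arguments": {
  "targets": [
    [[0,0.7,-0.2,0],[0,1.4,-0.2,0],[0,2.1,-0.2,0],[0,2.7,-0.2,0],[0,3.1,-0.2,0],[0,3.3,-0.2,0]]
  ]
}}

```text
time: 4.57
ee_pos: [0.4384, -0.0677, 0.0955]
ee_rot: [0.723, 0.691, 0.005, 0.004]
contact_force: [0.1, -7.1, 0.8]
gripper_width: 0.0007
```

Run:
```python
from w import *
st(); cam("scene","s4"); wrist("w4")
```

```text
t 4.57 p [438.4 -67.7  95.5] yaw 1.5252 q [0.723  0.6908 0.0046 0.0044] F [ 0.13 -7.12  0.79] M [-1.48 -0.07 -0.05] w 0.0007 j [ 0.77  0.44 -0.79  2.17  0.49  0.7  -0.4 ]
```

View pics/s4.png

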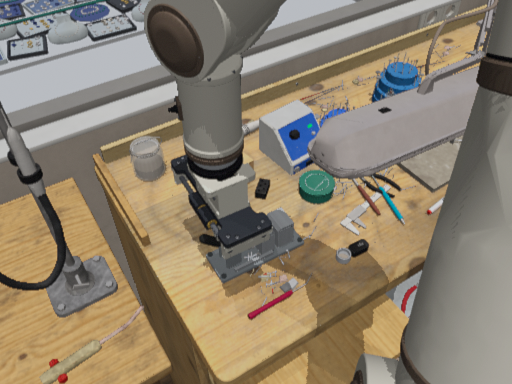

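View pics/w4.png

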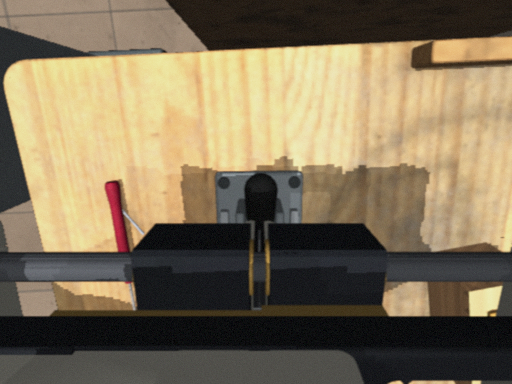

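Request:
{"name": "servo_tool", "arguments": {
  "targets": [
    [[0,0.2,0,0],[0,0.35,0,0]]
  ]
}}

```text
time: 4.83
ee_pos: [0.4383, -0.0672, 0.0955]
ee_rot: [0.724, 0.69, 0.003, 0.005]
contact_force: [0.8, -12.0, 1.8]
gripper_width: 0.0003
```

Run:
```python
from w import *
st()
```

```text
t 4.83 p [438.3 -67.2  95.5] yaw 1.5223 q [0.724  0.6897 0.0033 0.0053] F [  0.85 -12.     1.78] M [-2.55 -0.19 -0.05] w 0.0003 j [ 0.77  0.44 -0.79  2.17  0.49  0.7  -0.4 ]
```

Request:
{"name": "servo_tool", "arguments": {
  "targets": [
    [[0,-1.5,0.2,0],[0,-2.5,2,0],[-0.2,-3.5,5,0],[-0.2,-4.5,8,0],[-0.2,-5.5,10.5,0],[-0.2,-5.5,10.5,0]]
  ],
  "fingers": 0.3
}}

```text
time: 5.33
ee_pos: [0.4394, -0.1241, 0.2046]
ee_rot: [0.725, 0.689, 0.005, 0.009]
contact_force: [0.8, -0.0, 0.1]
gripper_width: 0.0359
```

```bash
python3 - <<'E'
from w import *
st(); wrist("w5");cam("scene","s5");cam("top","t5")
z=cv2.imread("pics/w5.png");cv2.imwrite("pics/w5z.png",cv2.resize(z[60:260,160:380],None,fx=3,fy=3,interpolation=cv2.INTER_CUBIC))
E
python3 m4.py w5 2>/dev/null
```

```text
t 5.33 p [ 439.4 -124.1  204.6] yaw 1.5199 q [0.7248 0.6888 0.0048 0.0087] F [ 0.84 -0.03  0.08] M [-0.02 -0.15 -0.08] w 0.0359 j [ 1.03  0.26 -0.92  2.06  0.27  0.92 -0.08]
w5 9492 ((436.4419860839844, -120.97376251220703), (180.77304077148438, 65.69441986083984), 87.87430572509766) 0.009557795593842547
lever [ 0.40000255 -0.13507305  0.06605228] [ 0.46999641 -0.02891755  0.3076503 ]
rack top ((605.5374145507812, -163.25009155273438), (51.24353790283203, 90.33721160888672), 9.394241333007812) 0.05565956743469021
 htop 409 [ 0.60082867 -0.14393338  0.1028429 ] ((601.92919921875, -144.60911560058594), (19.76877212524414, 14.105700492858887), 10.33668327331543)
```

View pics/w5.png

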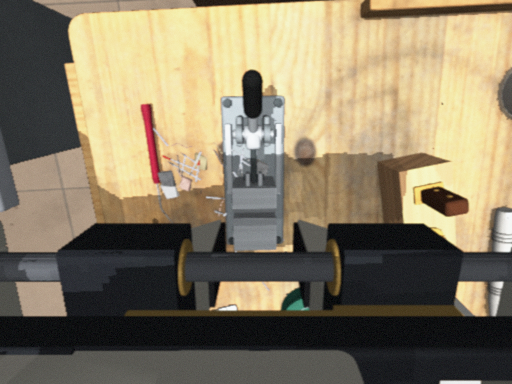

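View pics/w5z.png

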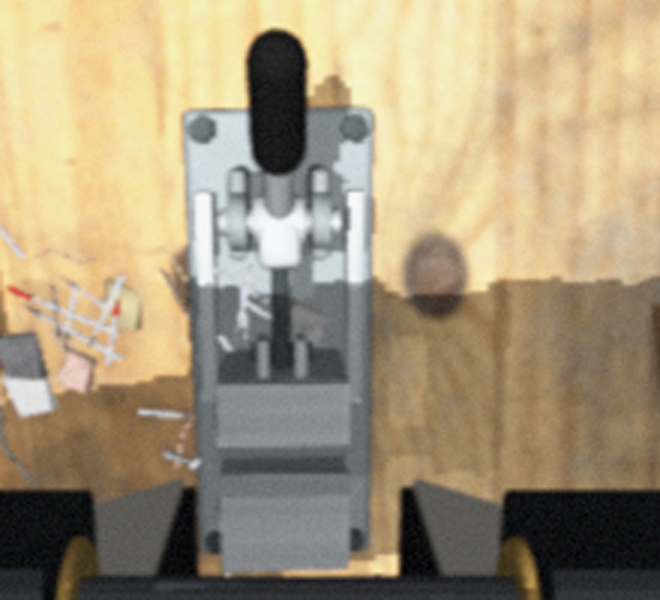

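```bash
cat > gap.py <<'E'
from h import *
import sys
O=np.array([434.8,-159.2]);a=-.040
for n in sys.argv[1:]:
    d=load(n);W=cloud(d).reshape(-1,3)*1000;im=d["img"].reshape(-1,3).mean(-1)
    q=W[:,:2]-O;x=q[:,0]*np.cos(a)+q[:,1]*np.sin(a);y=-q[:,0]*np.sin(a)+q[:,1]*np.cos(a)
    print(n)
    for lo,hi in((-18,-6),(-6,6),(6,18)):
        row=[]
        for yy in range(-40,42,1):
            m=(x>lo)&(x<hi)&(y>=yy)&(y<yy+1)&(W[:,2]<75)
            if m.any(): row.append((yy,int(np.median(W[m,2])),int(np.median(im[m]))))
        print(lo,[r for r in row if -14<=r[0]<=14]); print("  jaw back edges",[r[:2] for r in row if r[0]<-26 or r[0]>26])
    J=(np.abs(W[:,2]-60)<1.5)&(y>-45)&(y<50)&(abs(x)<30)
    for s in(-1,1):
        m=J&(y*s>0)
        if m.sum()>5: print("top flat",s,m.sum(),"x",x[m].min(),x[m].max(),"y",np.percentile(y[m],[1,99]))
E
python3 gap.py w5 s5 t5 2>/dev/null
```

```text
w5
-18 [(-14, 59, 130), (-13, 59, 130), (-12, 59, 133), (-11, 59, 135), (-10, 59, 133), (-9, 59, 121), (-8, 58, 117), (-7, 57, 115), (-6, 57, 113), (-5, 56, 112), (-4, 50, 79), (-3, 46, 73), (3, 54, 88), (5, 56, 98), (6, 57, 98), (7, 58, 99), (8, 60, 113), (9, 59, 141), (10, 60, 145), (11, 59, 143), (12, 59, 143), (13, 59, 138), (14, 59, 136)]
  jaw back edges [(-35, 59), (-34, 59), (-33, 59), (-32, 59), (-31, 59), (-30, 59), (-29, 59), (-28, 59), (-27, 59), (27, 59), (28, 58), (29, 41), (30, 10), (31, 10), (32, 10), (33, 9), (34, 9), (35, 9), (36, 10), (37, 10), (38, 10), (39, 10), (40, 10), (41, 10)]
-6 [(-14, 59, 131), (-13, 59, 134), (-12, 59, 134), (-11, 59, 136), (-10, 59, 133), (-9, 59, 123), (-8, 59, 117), (-7, 58, 114), (-6, 57, 115), (-5, 55, 114), (-4, 51, 86), (-3, 44, 70), (2, 53, 85), (3, 54, 84), (4, 55, 96), (5, 56, 100), (6, 57, 99), (7, 58, 114), (8, 59, 114), (9, 59, 139), (10, 59, 144), (11, 59, 145), (12, 59, 146), (13, 59, 140), (14, 59, 138)]
  jaw back edges [(-36, 58), (-35, 58), (-34, 59), (-33, 59), (-32, 59), (-31, 59), (-30, 59), (-29, 59), (-28, 59), (-2
[... 4174 characters left out ...]
), (-12, 60, 85), (-11, 60, 86), (-10, 61, 81), (-9, 59, 82), (-8, 61, 70), (-7, 62, 62), (-6, 58, 63), (-5, 57, 63), (-4, 56, 63), (-3, 57, 65), (-2, 55, 64), (0, 11, 86), (1, 11, 61), (2, 11, 58), (3, 11, 70), (4, 35, 51), (5, 56, 65), (6, 58, 63), (7, 57, 71), (8, 59, 76), (9, 62, 80), (10, 60, 93), (11, 60, 91), (12, 59, 91), (13, 60, 89), (14, 60, 90)]
  jaw back edges [(-40, 9), (-39, 11), (-38, 38), (-37, 23), (-36, 40), (-35, 11), (-34, 61), (-33, 59), (-32, 61), (-31, 60), (-30, 61), (-29, 60), (-28, 61), (-27, 60)]
top flat -1 155 x -20.437849114629334 21.634325678474372 y [-33.31291722  -3.6117186 ]
top flat 1 65 x -20.399013278094912 21.558867379937677 y [ 6.44867365 22.80600578]
```

Request:
{"name": "servo_tool", "arguments": {
  "targets": [
    [[2.8,-0.4,0,0.05],[5.6,-0.8,0,0.1],[8.4,-1.2,0,0.15],[11.2,-1.6,0,0.2],[14,-2,0,0.2],[16.3,-2.1,0,0.2],[16.3,-2.1,0,0.2],[16.3,-2.1,0,0.2]]
  ],
  "fingers": 0.3
}}

```text
time: 6.15
ee_pos: [0.5987, -0.1407, 0.1978]
ee_rot: [0.651, 0.759, 0.004, 0.003]
contact_force: [-1.2, 0.1, 0.1]
gripper_width: 0.0644
```

Run:
```python
from w import *
st(); wrist("w6")
```

```text
t 6.15 p [ 598.7 -140.7  197.8] yaw 1.724 q [0.6509 0.7591 0.004  0.0027] F [-1.21  0.13  0.09] M [-0.03 -0.03  0.03] w 0.0644 j [ 0.8   0.59 -0.84  1.68  0.48  1.09 -0.04]
```

View pics/w6.png

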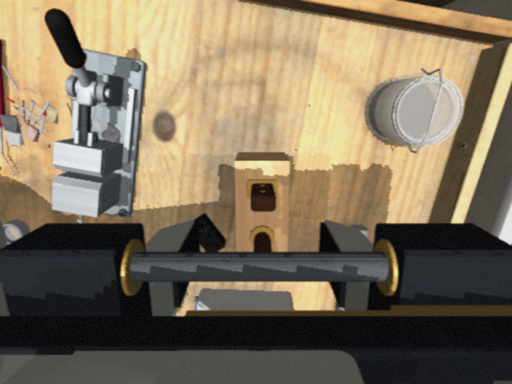

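```bash
python3 m4.py w6 2>/dev/null
python3 - <<'E'
from h import *
d=load("w6");W=cloud(d)
m=(W[...,0]>.58)&(W[...,0]<.625)&(W[...,1]>-.165)&(W[...,1]<-.125)
H=W[m&(W[...,2]>.1)&(W[...,2]<.11)];print(cv2.minAreaRect((H[:,:2]*1000).astype(np.float32)),H.mean(0))
im=d["img"].astype(int);b=m&(W[...,2]>.055)&(W[...,2]<.0645)&(im[...,0]-im[...,2]>70)
B=W[b];print(b.sum(),cv2.minAreaRect((B[:,:2]*1000).astype(np.float32)))
E
```

```text
w6 12928 ((438.4286193847656, -120.93490600585938), (181.51528930664062, 62.51664352416992), 87.66077423095703) 0.009508905220452165
lever [ 0.43230609 -0.06889078  0.06602475] [ 0.44842021 -0.02944742  0.10225558]
rack top ((605.5533447265625, -164.05032348632812), (49.95983123779297, 90.81454467773438), 8.939583778381348) 0.05560504609238971
 htop 69588 [ 0.59579052 -0.11508588  0.2751764 ] ((599.4994506835938, -127.57887268066406), (118.15949249267578, 49.862205505371094), 8.817631721496582)
((602.6229858398438, -145.0292205810547), (19.64621353149414, 14.397444725036621), 7.9025421142578125) [ 0.60228462 -0.14442371  0.102973  ]
1061 ((602.510986328125, -144.9796142578125), (44.96377182006836, 39.85453414916992), 0.2511601150035858)
```

Request:
{"name": "servo_tool", "arguments": {
  "targets": [
    [[0.4,-0.4,-2.5,0],[0.4,-0.4,-5,0],[0.4,-0.4,-7,0],[0.4,-0.4,-8,0],[0.4,-0.4,-8,0],[0.4,-0.4,-8,0]]
  ]
}}

```text
time: 6.7
ee_pos: [0.6011, -0.1447, 0.118]
ee_rot: [0.651, 0.759, 0.003, 0.002]
contact_force: [0.4, 0.4, 0.5]
gripper_width: 0.0645
```

Run:
```python
from w import *
st(); wrist("w7")
```

```text
t 6.7 p [ 601.1 -144.7  118. ] yaw 1.7244 q [0.6508 0.7593 0.0033 0.0023] F [0.37 0.44 0.49] M [ 0.07 -0.07 -0.03] w 0.0645 j [ 0.75  0.68 -0.78  1.73  0.57  0.96 -0.09]
```

View pics/w7.png

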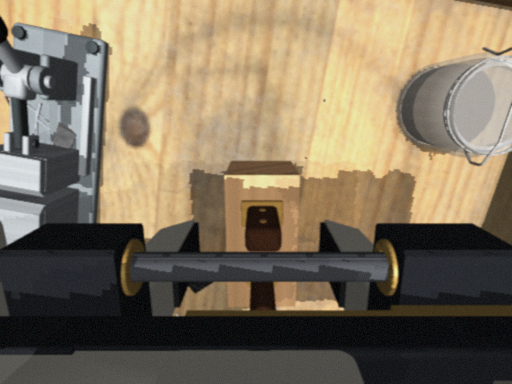

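Request:
{"name": "servo_tool", "arguments": {
  "targets": [
    [[0.1,0,-1.3,0],[0.15,0,-2.6,0],[0.15,0,-3.6,0],[0.15,0,-3.8,0],[0.15,0,-3.8,0]]
  ]
}}

```text
time: 7.17
ee_pos: [0.6024, -0.1446, 0.0794]
ee_rot: [0.651, 0.759, 0.003, 0.002]
contact_force: [0.0, -0.1, -0.3]
gripper_width: 0.0641
```

Request:
{"name": "servo_tool", "arguments": {
  "targets": [
    [[0,0,0,0],[0,0,0,0],[0,0,0,0],[0,0,0,0],[0,0,0,0],[0,0,0,0],[0,0,0,0],[0,0,0,0]]
  ],
  "fingers": 1
}}

```text
time: 7.83
ee_pos: [0.6026, -0.1447, 0.0796]
ee_rot: [0.651, 0.759, 0.003, 0.002]
contact_force: [-0.4, -0.0, 0.1]
gripper_width: 0.0198
```

Run:
```python
from w import *
st(); wrist("w8")
```

```text
t 7.83 p [ 602.6 -144.7   79.6] yaw 1.7243 q [0.6508 0.7592 0.0032 0.0021] F [-0.36 -0.05  0.1 ] M [ 0.03 -0.12  0.02] w 0.0198 j [ 0.73  0.73 -0.74  1.74  0.61  0.91 -0.12]
```

View pics/w8.png

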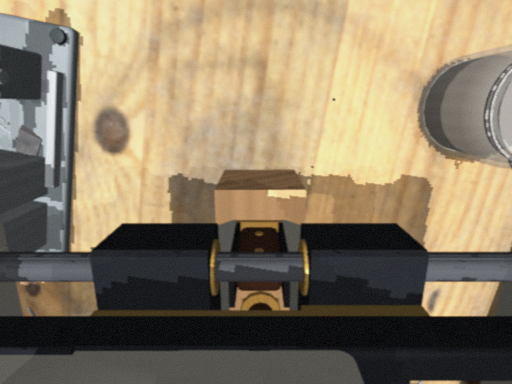

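Request:
{"name": "servo_tool", "arguments": {
  "targets": [
    [[0,0,1,0],[0,0,2.5,0],[0,0,4,0],[0,0,6,0],[0,0,8,0],[0,0,10,0],[0,0,12,0],[0,0,12,0]]
  ]
}}

```text
time: 8.55
ee_pos: [0.6053, -0.1445, 0.2059]
ee_rot: [0.651, 0.759, 0.005, 0.006]
contact_force: [0.3, 0.3, -0.8]
gripper_width: 0.0201
```

Run:
```python
from w import *
st(); cam("scene","s9");z=cv2.imread("pics/s9.png");cv2.imwrite("pics/s9z.png",cv2.resize(z[60:300,140:380],None,fx=2.5,fy=2.5))
```

```text
t 8.55 p [ 605.3 -144.5  205.9] yaw 1.7246 q [0.6507 0.7593 0.0049 0.0057] F [ 0.33  0.33 -0.76] M [ 0.04 -0.21  0.03] w 0.0201 j [ 0.8   0.59 -0.85  1.66  0.48  1.1  -0.03]
```

View pics/s9z.png

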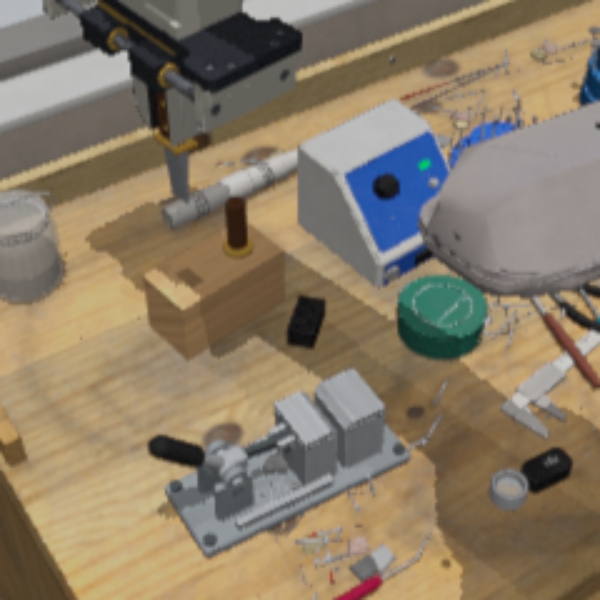

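Request:
{"name": "servo_tool", "arguments": {
  "targets": [
    [[-2.5,-0.2,0,-0.04],[-5,-0.4,0,-0.08],[-8,-0.7,0,-0.12],[-11,-1,0,-0.16],[-14,-1.3,0,-0.194],[-16.5,-1.5,0,-0.194],[-17,-1.5,0,-0.194],[-17,-1.5,0,-0.194]]
  ]
}}

```text
time: 9.27
ee_pos: [0.432, -0.1603, 0.2033]
ee_rot: [0.722, 0.692, 0.002, 0.005]
contact_force: [0.6, 0.2, -1.5]
gripper_width: 0.0196
```

Request:
{"name": "servo_tool", "arguments": {
  "targets": [
    [[0,0,0,0],[0,0,0,0]]
  ]
}}

```text
time: 9.43
ee_pos: [0.4329, -0.1603, 0.2036]
ee_rot: [0.722, 0.692, 0.003, 0.005]
contact_force: [0.3, 0.2, -1.8]
gripper_width: 0.0195
```

Run:
```python
from w import *
st(); wrist("w10"); cam("scene","s10");cam("top","t10")
for n,a in(("s10",(100,280,180,340)),):
    z=cv2.imread(f"pics/{n}.png");cv2.imwrite(f"pics/{n}z.png",cv2.resize(z[a[0]:a[1],a[2]:a[3]],None,fx=3.3,fy=3.3,interpolation=cv2.INTER_CUBIC))
```

```text
t 9.43 p [ 432.9 -160.3  203.6] yaw 1.529 q [0.7217 0.6922 0.0027 0.0052] F [ 0.34  0.21 -1.77] M [-0.03 -0.09 -0.02] w 0.0195 j [ 1.1   0.28 -0.92  2.04  0.28  0.93 -0.01]
```

View pics/w10.png

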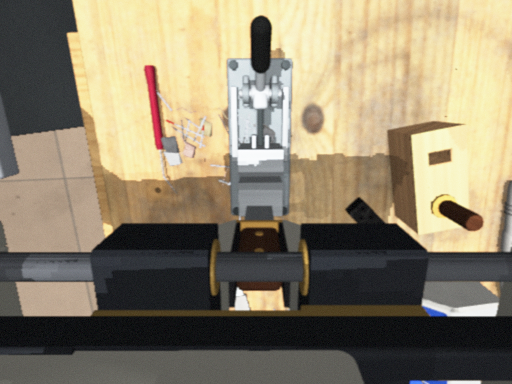

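View pics/s10z.png

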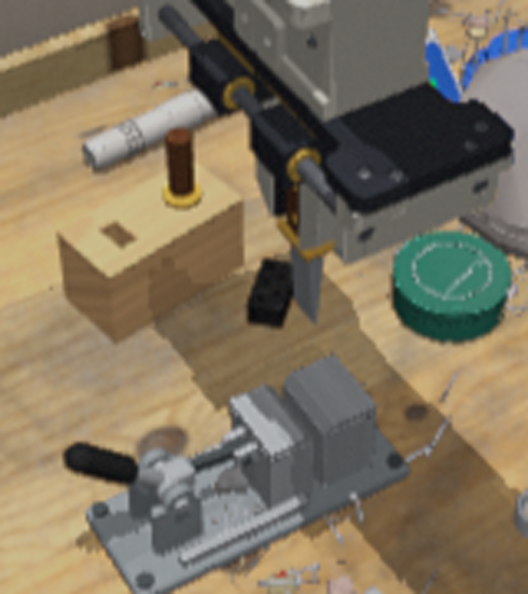

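```bash
python3 - <<'E'
from h import *
d=load("s10")
for p in((298,310),(315,322)): print(np.round(ray(d,180+p[0]/3.3,100+p[1]/3.3,.130)*1000,1))
W=cloud(d)*1000
m=(abs(W[...,0]-433)<25)&(abs(W[...,1]+160)<25)&(W[...,2]>128)&(W[...,2]<160)
for z in range(128,160,4):
    k=m&(W[...,2]>=z)&(W[...,2]<z+4)
    if k.any(): print(z,k.sum(),W[k].min(0).round(1),W[k].max(0).round(1))
E
python3 gap.py w10 2>/dev/null | cut -c1-400
```

```text
[ 435.7 -160.4  130. ]
[ 424.6 -162.8  130. ]
128 6 [ 424.9 -162.1  129.1] [ 441.7 -161.1  131.5]
132 11 [ 425.5 -162.5  132.6] [ 441.4 -160.5  135.8]
136 14 [ 424.7 -164.   136.2] [ 442.2 -160.2  139.8]
140 12 [ 423.7 -164.   140.5] [ 440.7 -160.2  143.8]
144 11 [ 424.9 -164.2  145.1] [ 436.9 -159.6  147.9]
148 12 [ 424.3 -163.4  148.2] [ 440.3 -159.5  152. ]
152 17 [ 423.4 -163.2  152.1] [ 442.7 -158.7  155.7]
156 18 [ 423.  -164.9  156.3] [ 441.3 -158.9  159.9]
w10
-18 [(-14, 59, 143), (-13, 59, 143), (-12, 59, 144), (-11, 59, 146), (-10, 59, 146), (-9, 59, 132), (-8, 59, 124), (-7, 58, 122), (-6, 56, 120), (-5, 55, 121), (-4, 48, 86), (-3, 40, 76), (4, 55, 103), (5, 56, 103), (6, 57, 105), (7, 58, 108), (8, 59, 124), (9, 59, 152), (10, 59, 157), (11, 59, 156), (12, 59, 154), (13, 60, 150), (14, 59, 167)]
  jaw back edges [(-35, 58), (-34, 59), (-33, 59), (-32, 59), (-31, 59), (-30, 59), (-29, 59), (-28, 59), (-27, 59), (27, 59), (28, 59), (29, 38), (30, 10), (31, 10), (32, 9), (33, 9), (34, 11), (35, 11), (36, 9), (37, 10), (38, 10), (39, 10), (40, 10), (41, 9)]
-6 [(-14, 59, 145
[... 576 characters left out ...]
9), (-9, 59, 130), (-8, 58, 124), (-7, 57, 123), (-6, 57, 122), (-5, 56, 122), (-4, 44, 78), (-3, 41, 76), (4, 55, 103), (5, 56, 105), (6, 58, 104), (7, 58, 120), (8, 59, 149), (9, 59, 158), (10, 59, 160), (11, 60, 160), (12, 59, 157), (13, 59, 154), (14, 59, 154)]
  jaw back edges [(-35, 59), (-34, 59), (-33, 59), (-32, 59), (-31, 59), (-30, 59), (-29, 59), (-28, 59), (-27, 59), (27, 59), (28, 59), (29, 39), (30, 10), (31, 9), (32, 10), (33, 9), (34, 10), (35, 11), (36, 11), (37, 11), (38, 11), (39, 11), (40, 11), (41, 12)]
top flat -1 904 x -20.831664391091657 20.98954635254518 y [-33.77453166  -6.40115371]
top flat 1 1025 x -21.021311230928603 20.51772980141766 y [ 7.04936008 29.36526352]
```

Request:
{"name": "servo_tool", "arguments": {
  "targets": [
    [[0.1,0.1,-2.5,0],[0.1,0.1,-5,0],[0.1,0.1,-6.5,0],[0.1,0.1,-7,0],[0.1,0.1,-7,0],[0.1,0.1,-7,0]]
  ]
}}

```text
time: 10.08
ee_pos: [0.4348, -0.1584, 0.1337]
ee_rot: [0.721, 0.693, 0.003, 0.005]
contact_force: [0.7, 1.0, -1.0]
gripper_width: 0.0195
```

Run:
```python
from w import *
st(); wrist("w11"); cam("scene","s11")
for n,a in(("s11",(140,280,200,320)),):
    z=cv2.imread(f"pics/{n}.png");cv2.imwrite(f"pics/{n}z.png",cv2.resize(z[a[0]:a[1],a[2]:a[3]],None,fx=4.2,fy=4.2,interpolation=cv2.INTER_CUBIC))
```

```text
t 10.08 p [ 434.8 -158.4  133.7] yaw 1.5305 q [0.7212 0.6927 0.0034 0.0048] F [ 0.7   0.97 -0.96] M [-0.02 -0.1   0.01] w 0.0195 j [ 1.01  0.4  -0.84  2.1   0.42  0.8  -0.13]
```

View pics/s11z.png

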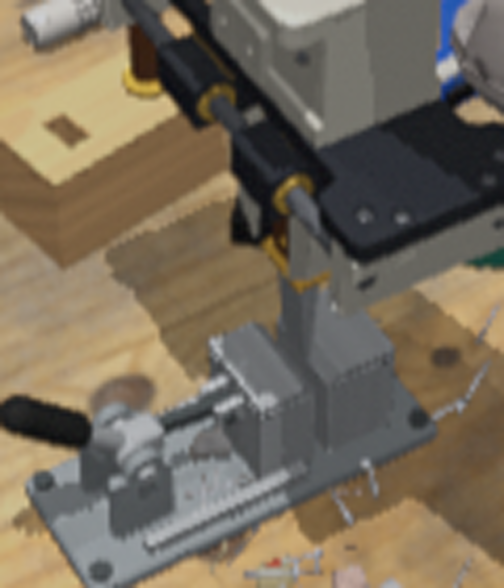

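Request:
{"name": "servo_tool", "arguments": {
  "targets": [
    [[-0.05,-0.08,-0.4,0],[-0.05,-0.08,-0.8,0],[-0.05,-0.08,-1.2,0],[-0.05,-0.08,-1.5,0],[-0.05,-0.08,-1.5,0]]
  ]
}}

```text
time: 10.6
ee_pos: [0.4342, -0.1596, 0.1187]
ee_rot: [0.721, 0.693, 0.003, 0.005]
contact_force: [0.5, 0.1, -1.6]
gripper_width: 0.0197
```

```bash
python3 -c "
from w import *
st()"
```

```text
t 10.6 p [ 434.2 -159.6  118.7] yaw 1.53 q [0.7214 0.6925 0.0032 0.0053] F [ 0.53  0.12 -1.58] M [ 0.03 -0.03  0.05] w 0.0197 j [ 0.99  0.43 -0.82  2.11  0.45  0.77 -0.15]
```

Request:
{"name": "servo_tool", "arguments": {
  "targets": [
    [[0,0,-0.3,0],[0,0,-0.6,0],[0,0,-0.8,0],[0,0,-0.8,0]]
  ]
}}

```text
time: 10.93
ee_pos: [0.434, -0.1593, 0.1103]
ee_rot: [0.721, 0.693, 0.003, 0.005]
contact_force: [0.1, 1.4, -1.0]
gripper_width: 0.0203
```

Request:
{"name": "servo_tool", "arguments": {
  "targets": [
    [[0,0,-0.2,0],[0,0,-0.3,0],[0,0,-0.3,0]]
  ]
}}

```text
time: 11.18
ee_pos: [0.4339, -0.1591, 0.107]
ee_rot: [0.721, 0.693, 0.003, 0.005]
contact_force: [0.1, 2.4, -2.2]
gripper_width: 0.0201
```

```bash
python3 -c "
from w import *
st()"
```

```text
t 11.18 p [ 433.9 -159.1  107. ] yaw 1.5304 q [0.7212 0.6927 0.0033 0.0047] F [ 0.13  2.43 -2.23] M [ 0.39 -0.2   0.07] w 0.0201 j [ 0.97  0.45 -0.8   2.12  0.47  0.75 -0.17]
```

Request:
{"name": "servo_tool", "arguments": {
  "targets": [
    [[0,0.1,-0.1,0],[0,0.1,-0.2,0],[0,0.1,-0.2,0]]
  ]
}}

```text
time: 11.43
ee_pos: [0.4337, -0.1584, 0.1049]
ee_rot: [0.721, 0.693, 0.003, 0.005]
contact_force: [0.5, -0.5, -0.5]
gripper_width: 0.0198
```

```bash
python3 -c "
from w import *
st()"
```

```text
t 11.43 p [ 433.7 -158.4  104.9] yaw 1.5302 q [0.7213 0.6926 0.0031 0.0046] F [ 0.52 -0.45 -0.54] M [-0.02 -0.09 -0.04] w 0.0198 j [ 0.97  0.45 -0.8   2.12  0.48  0.74 -0.18]
```

Request:
{"name": "servo_tool", "arguments": {
  "targets": [
    [[0,0,-0.1,0],[0,0,-0.2,0],[0,0,-0.2,0]]
  ]
}}

```text
time: 11.68
ee_pos: [0.4335, -0.1585, 0.1027]
ee_rot: [0.721, 0.693, 0.003, 0.005]
contact_force: [-0.3, 0.2, -0.4]
gripper_width: 0.0198
```

```bash
python3 -c "
from w import *
st()"
```

```text
t 11.68 p [ 433.5 -158.5  102.7] yaw 1.5301 q [0.7214 0.6925 0.003  0.0046] F [-0.27  0.15 -0.41] M [-0.03 -0.05  0.03] w 0.0198 j [ 0.96  0.45 -0.79  2.12  0.48  0.74 -0.18]
```

Request:
{"name": "servo_tool", "arguments": {
  "targets": [
    [[0,0,-0.1,0],[0,0,-0.2,0],[0,0,-0.2,0]]
  ]
}}

```text
time: 11.93
ee_pos: [0.4334, -0.1585, 0.1005]
ee_rot: [0.721, 0.693, 0.003, 0.004]
contact_force: [-1.0, -0.4, -0.5]
gripper_width: 0.0198
```

```bash
python3 -c "
from w import *
st()"
```

```text
t 11.93 p [ 433.4 -158.5  100.5] yaw 1.5301 q [0.7213 0.6926 0.0029 0.0045] F [-0.97 -0.38 -0.51] M [ 0.   -0.11  0.07] w 0.0198 j [ 0.96  0.46 -0.79  2.12  0.49  0.73 -0.19]
```

Request:
{"name": "servo_tool", "arguments": {
  "targets": [
    [[0,0,-0.1,0],[0,0,-0.2,0],[0,0,-0.2,0]]
  ]
}}

```text
time: 12.18
ee_pos: [0.4334, -0.1583, 0.0983]
ee_rot: [0.721, 0.693, 0.003, 0.004]
contact_force: [-0.4, 0.7, -0.4]
gripper_width: 0.0199
```

```bash
python3 -c "
from w import *
st()"
```

```text
t 12.18 p [ 433.4 -158.3   98.3] yaw 1.5303 q [0.7213 0.6926 0.003  0.0044] F [-0.35  0.74 -0.42] M [ 0.03 -0.11  0.02] w 0.0199 j [ 0.96  0.46 -0.79  2.12  0.49  0.73 -0.19]
```

Request:
{"name": "servo_tool", "arguments": {
  "targets": [
    [[0,0,-0.1,0],[0,0,-0.2,0],[0,0,-0.2,0]]
  ]
}}

```text
time: 12.43
ee_pos: [0.4335, -0.1583, 0.0963]
ee_rot: [0.721, 0.693, 0.003, 0.004]
contact_force: [0.7, 0.7, -1.2]
gripper_width: 0.0198
```

```bash
python3 -c "
from w import *
st()"
```

```text
t 12.43 p [ 433.5 -158.3   96.3] yaw 1.5303 q [0.7213 0.6926 0.003  0.0044] F [ 0.69  0.75 -1.21] M [ 0.1  -0.21 -0.  ] w 0.0198 j [ 0.95  0.47 -0.78  2.12  0.5   0.73 -0.2 ]
```

Request:
{"name": "servo_tool", "arguments": {
  "targets": [
    [[0,0,-0.1,0],[0,0,-0.15,0],[0,0,-0.15,0]]
  ]
}}

```text
time: 12.68
ee_pos: [0.4338, -0.1583, 0.0951]
ee_rot: [0.721, 0.693, 0.003, 0.005]
contact_force: [-1.1, 1.0, 4.8]
gripper_width: 0.0198
```

```bash
python3 -c "
from w import *
st()"
```

```text
t 12.68 p [ 433.8 -158.3   95.1] yaw 1.5304 q [0.7212 0.6927 0.003  0.0047] F [-1.11  0.98  4.84] M [0.16 0.08 0.01] w 0.0198 j [ 0.95  0.47 -0.78  2.12  0.5   0.72 -0.2 ]
```

Request:
{"name": "servo_tool", "arguments": {
  "targets": [
    [[0,0.03,-0.1,0],[0,0.03,-0.1,0],[0,0.03,-0.1,0]]
  ]
}}

```text
time: 12.93
ee_pos: [0.434, -0.1582, 0.0945]
ee_rot: [0.721, 0.693, 0.003, 0.005]
contact_force: [-2.1, -1.1, 7.0]
gripper_width: 0.0199
```

```bash
python3 -c "
from w import *
st()"
```

```text
t 12.93 p [ 434.  -158.2   94.5] yaw 1.5303 q [0.7213 0.6927 0.0028 0.005 ] F [-2.1  -1.1   7.03] M [ 0.06  0.28 -0.02] w 0.0199 j [ 0.95  0.47 -0.78  2.12  0.5   0.72 -0.2 ]
```

Run:
```python
from w import *
for i in range(5): cam("top","t12")
st(); wrist("w12"); cam("scene","s12"); st()
a=(140,280,200,320);z=cv2.imread("pics/s12.png");cv2.imwrite("pics/s12z.png",cv2.resize(z[a[0]:a[1],a[2]:a[3]],None,fx=4.2,fy=4.2,interpolation=cv2.INTER_CUBIC))
```

```text
t 13.18 p [ 434.  -158.2   94.5] yaw 1.5303 q [0.7213 0.6926 0.0028 0.005 ] F [-1.77  0.27  5.9 ] M [0.14 0.29 0.03] w 0.0197 j [ 0.95  0.47 -0.78  2.12  0.5   0.72 -0.2 ]
t 13.28 p [ 434.  -158.2   94.5] yaw 1.5304 q [0.7212 0.6927 0.0028 0.005 ] F [-2.07  0.17  6.66] M [0.11 0.3  0.02] w 0.0199 j [ 0.95  0.47 -0.78  2.12  0.5   0.72 -0.2 ]
```

View pics/s12z.png

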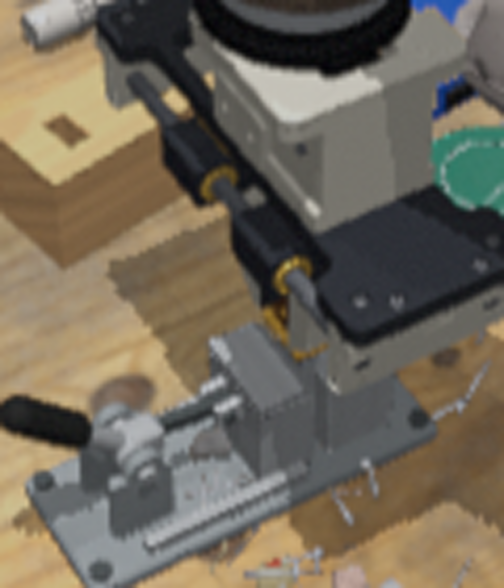

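View pics/w12.png

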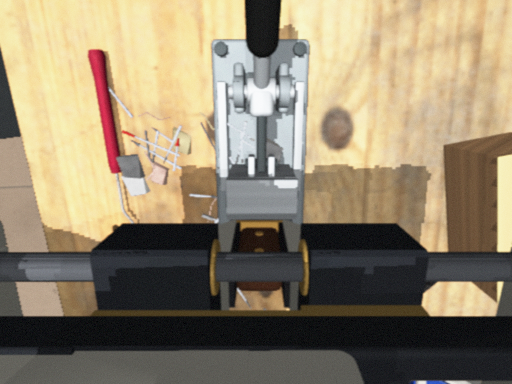

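Run:
```python
from w import *
print(job_done()); st()
```

```text
the job is handed in; nothing more can be done
None
the job is handed in; nothing more can be done
```

I closed and locked the vice, and I'm holding the taper gauge upright in the gap with its blade dragging lightly on both jaws. The job was handed in at about 13.3 s of the 54 s allowed; it reports no verdict.

- **Lever:** I pushed it to its outer stop, where the force rose to 12 N with almost no further movement. After I let go, the pictures showed it still closed and the jaw gap narrowed to about 6 mm.
- **Gauge pick-up:** I gripped the taper gauge by its flat sides; the fingers read 19.8 mm on the 20 mm handle.
- **Insertion:** I lowered it in 2 mm steps, moving 1 mm sideways after it first touched the fixed jaw. At the end the upward push is about 6–7 N and the force across the gap is about 0.2 N. The reading was steady over the last 0.35 s, and the guard is about 11 mm clear of the jaws.
- **Other items:** I did not touch the plug gauge, loupe, tin or black block.

**Two small disagreements:** The estimated tip height is 21 mm, inside the 18–38 mm range. That implies a gap of about 6.9 mm at the chamfer edges, slightly over the stated maximum of 6.5 mm. I put this down to 1–2 mm of height error or the jaw giving slightly, and the pictures showed no sign of the gauge slipping in the grip. There is also a sideways force of about 2 N along the gap that I left alone.

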